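# Jog the lacquer turntable

## Robot

A 7-joint arm with a two-finger parallel gripper is mounted at the origin on the work surface. World frame = base frame: x ahead of the robot, y to its left, z up, the work surface at z = 0. Lengths are in m, angles in rad, forces in N, time in s.
With the tool pointing down it reaches from about 0.425 to 0.875 m from the base axis. Payload 9.9 kg.
Tool frame: the origin (TCP) lies on the centre line of the jaws, within the pads' length; the fingertips stand 25 mm ahead of it and the grasp point (between the pads) lies 6 mm ahead of it; z points along the fingers, y is the line along which they close (so a half turn about z gives the same grasp; the last joint's range is limited). The gripper opens to 85 mm and grips with 20 to 120 N. Pads are 22 mm wide; open, the fingers measure 114 mm over their backs; the gripper's body (76 mm by 85 mm) begins 54 mm behind the grasp point. The pads swing forward as they close: fully open they stand 13 mm farther back than shut.
Start: joints at [1.068, 0.576, 0.025, 1.437, -0.015, 1.129, -0.057], TCP at [0.275, -0.617, 0.256] pointing down, gripper open.
Joint ranges: [-2.76, 2.76], [-0.34, 2.15], [-1.52, 1.57], [0.19, 2.46], [-1.09, 4.23], [0.17, 1.99], [-2.82, 2.82]. Speed limits (rad/s): [2.22, 2.22, 3.01, 3.01, 3.14, 3.14, 3.14].

## Interface

Orientations are given as a unit quaternion [x, y, z, w].
In Python, from plant import status, imaging, bot gives the robot as it stands. The module is installed in compiled form; this text tells all that it offers.
- The arm moves only by the tool apply_moves, never from a script. Its argument "increments" is a list of rows, each an object with "hand": the opening, from -1 (shut) to 1 (fully open); "delta_pos": the shift along the tool's x, y, z scaled (see below), a list of three; "twist": the turn about the tool's z scaled (see below). In form: [{"hand": hand, "delta_pos": [dx, dy, dz], "twist": twist}, ...]. A call has 1 to 10 rows; each row is the pose to reach, as a shift and turn from the pose commanded when the call began, along the tool's axes at that moment, turning the shorter way round; what a row does not reach only later rows make up. The controller multiplies each number of a shift by 120 mm and each number of a turn by pi rad. A row lasts 1/8 s, in which the tool goes at most 62.5 mm and 10.7 degrees, less where a joint would pass 70% of its speed; a pose out of reach is approached as far as the arm can. A call with a number of a shift or a turn outside -1 to 1 is refused whole. A call with a gripper value outside its range is refused whole. The fingers move at their own pace and stop on an object; the grip force is fixed at half the most. Time passes only in rows, so rows that repeat a pose let the fingers close. It gives the time, the measured TCP pose, the force, the opening and the grip force at its end, in the units of the state.
- status.read_state(): the state, without advancing time (a new reading comes with each control period).
- imaging.read_camera(name): name is "scene" or "top"; returns (picture, depth): 384x512x3 uint8, blue, green, red; 384x512 float32, m along the optical axis (not along the pixel's ray), 0 where there is no reading.
- imaging.get_calibration(name): a dict with "K" (3x3 intrinsics, pixels), "R" (3x3) and "t" (3): a world point X has camera coordinates R X + t. Camera axes: x right, y down, z forward; pixel columns grow to the right and rows downward; lengths in m; the calibration is good to about 2 mm. A picture is of the moment at which its call begins. get_calibration takes no time and is no camera call.
- bot.hand_in(): hands the job in; it is judged then, once.
The state is a dict: "t": time; "joint_positions": joint angles; "qd": joint speeds; "joint_torque": joint torques, N m; "tool_pos": TCP position; "eef_rot": TCP orientation; "ft_force": force on the tool from outside, world axes, zero at the start; "ft_torque": the same for the moment, N m; "grip_width": finger opening in m; "finger_force": force on a finger pad.
Only numpy, scipy, OpenCV 4.12 (cv2) and the standard library are available. Lean on these libraries where they do the work, as an engineer would, in place of code of your own. Each camera call takes 0.05 s, during which the arm holds its last target. There are 200 camera calls.

## Task

Jog the motorised turntable that carries the red lacquered box: tilt the tall ball-topped lever most of the way over to the side on which the turntable stands, hold it there for at least a full second, then let go so that it springs back upright. Do not tilt it the other way, leave the short paddle lever alone, and do not disturb the lacquered box.

Things in the scene. Friction and masses are not known exactly. Their poses are not given: they have to be found in the camera images.
- jog_box: Grey control box, fixed, 100 x 90 x 50 mm (x, y, z), left or right of the turntable, turned up to 30 degrees. Origin: centre of its underside; z up, x away from the robot, y left at yaw 0. On it the tall jog lever: 10 mm steel rod with a black ball, 32 mm across. Lever pivot 50 mm, ball centre 135 mm above the origin (upright). It tilts only along the box's own y.
- jog_lever (a joint): Tilt of the ball-topped lever, rad: 0 upright, positive leaning to the jog box's +y (left), negative to its -y (right), stops at 0.5 either way. Spring-centred: 2.5 N sideways at the ball holds it at about 0.43; let go, it returns to 0 at once, hardly overshooting. At 0.4 the ball's centre has moved 33 mm sideways and 7 mm down.
- paddle_lever (a joint): Tilt in rad of the other, short lever, which works the lamp: a flat black paddle 28 mm wide, 8 mm thick, its top 104 mm above the desk, on a like grey box at the other side of the turntable. 0 upright, spring-centred, stops at 0.5 either way.
- lacquer_box: Dark red lacquered box with gold dots, 78 x 103 x 51 mm high, loose, about 0.3 kg. It lies within 10 mm of the middle of the black round turntable (220 mm diameter, 36 mm high, fixed) on a square foam pad, its underside 50 mm above the desk. Origin: centre of its underside; z up.

How it is judged:
By the outcome, as a careful person would: the job done as asked, in the order asked, and still so for the second after the job is handed in, with the robot touching nothing.
It also fails if it takes over 37 s, if anything falls off the work surface, if the arm or the gripper's body presses on something with over 40 N, if the wrist force passes 120 N, or if a joint passes its speed limit or range.

## Working session

There is one attempt and no reset: what is moved stays moved. The work goes in short steps, Python scripts to look and compute and a tool call to move; the robot and the scene stay as the last step left them, time stands still between calls to the robot, and variables do not carry over. Pictures are saved under pics/ and viewed, at most 10 in all, crops included, and the job is handed in when it is done.

Besides the shell and the picture viewer there is one more tool, called after ">>>" by a JSON object that holds its "method" and its "body", one argument or row to a line. apply_moves: Moves the arm, as the interface text tells. Its arguments: {"type":"object","properties":{"increments":{"type":"array"}},"required":["increments"]}

```bash
mkdir -p pics; python3 - <<'E'
from plant import status, imaging
import cv2,numpy as np
for n in("scene","top"):
    p,d=imaging.read_camera(n);cv2.imwrite(f"pics/{n}0.png",p);np.save(f"{n}0.npy",d)
    c=imaging.get_calibration(n);print(n,c)
print(status.read_state())
E
```

```text
scene {'K': array([[375.9303788 ,   0.        , 256.60761433],
       [  0.        , 375.9303788 , 193.49240537],
       [  0.        ,   0.        ,   1.        ]]), 'R': array([[ 0.59763567,  0.80167263,  0.01235284],
       [ 0.69504976, -0.51034662, -0.50641106],
       [-0.39967166,  0.31123515, -0.86220371]]), 't': array([-0.31693161, -0.34363285,  1.19526153])}
top {'K': array([[406.80397547,   0.        , 253.56911978],
       [  0.        , 406.80397547, 189.39066744],
       [  0.        ,   0.        ,   1.        ]]), 'R': array([[-0.00619541, -0.99984108,  0.0167165 ],
       [-0.9899256 ,  0.00376757, -0.14153836],
       [ 0.14145288, -0.01742498, -0.98979162]]), 't': array([-0.00837452,  0.53835354,  0.83185224])}
{'t': 0.1, 'joint_positions': array([ 1.06820693,  0.57643261,  0.02484775,  1.43781867, -0.01498821,
        1.12902232, -0.05650465]), 'qd': array([-0.00027214, -0.00268993, -0.00120912, -0.00320063,  0.00012187,
        0.00011978,  0.00054994]), 'joint_torque': array([ 6.08928283e-03, -7.67311478e+01,  2.25783505e+00, -2.86605781e+01,
        1.58172555e-02,  8.65010399e-03,  4.69247902e-05]), 'tool_pos': array([ 0.27434475, -0.6163246 ,  0.25554114]), 'eef_rot': array([ 9.78153250e-01,  2.07883765e-01, -1.97761653e-04, -7.21558336e-04]), 'ft_force': array([-0.15386475, -0.12623912, -0.19087539]), 'ft_torque': array([0.07232724, 0.02349845, 0.04188857]), 'finger_force': 0.0, 'grip_width': 0.08566302867238608}
```

View pics/scene0.png

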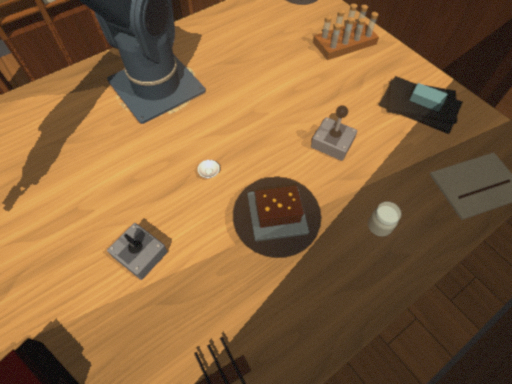

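View pics/top0.png

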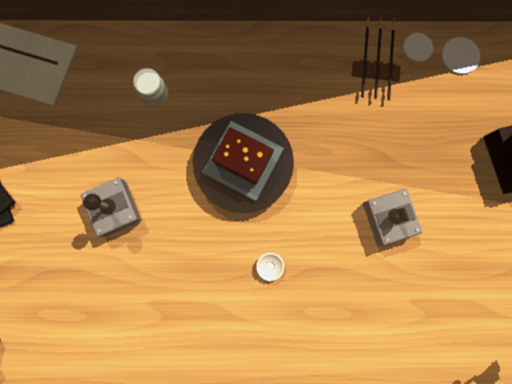

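The scene view shows the ball lever near (341,111), with the turntable at about (278,215). In the top view the ball is near (93,202), left of the turntable at (243,163), and the paddle is at (397,216) on the right. I'll enlarge the lever and triangulate it.

```bash
python3 - <<'E'
import cv2,numpy as np
a=cv2.imread("pics/scene0.png")[95:170,300:370];b=cv2.imread("pics/top0.png")[170:245,70:145]
f=lambda i:cv2.resize(i,(395,560) if 0 else (i.shape[1]*5,i.shape[0]*5),interpolation=cv2.INTER_CUBIC)
cv2.imwrite("pics/crop.png",np.hstack([f(a),f(b)]))
E
```

```text
(no output)
```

View pics/crop.png

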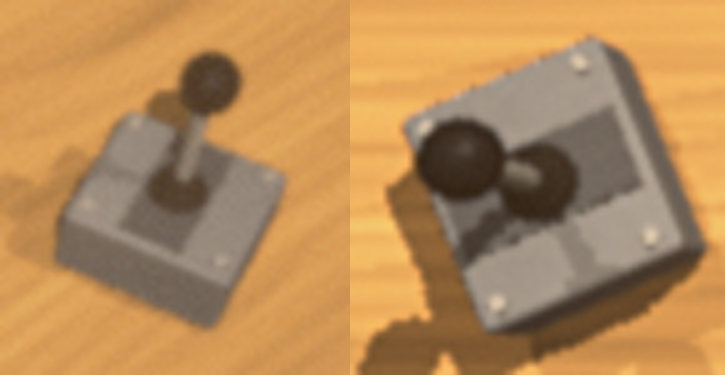

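The left half of the crop is the scene view, with the ball at about (341.6,111.2). The right half is the top view: ball at (91.6,201.2), and top-face screws at about (85,195.6), (116,182.6), (130,217), (99.4,230.6).

```bash
cat > h.py <<'E'
import numpy as np
from plant import imaging
def ray(n,p):
    c=imaging.get_calibration(n);R=c["R"];return -R.T@c["t"],R.T@np.linalg.solve(c["K"],[p[0],p[1],1])
def tri(p1,p2):
    o,d=ray("scene",p1);q,e=ray("top",p2)
    s=np.linalg.lstsq(np.c_[d,-e],q-o,rcond=None)[0];a=o+s[0]*d;b=q+s[1]*e
    return (a+b)/2,np.linalg.norm(a-b)
def atz(n,p,z):
    o,d=ray(n,p);return o+d*(z-o[2])/d[2]
E
python3 - <<'E'
from h import *
print("ball",tri((341.6,111.2),(91.6,201.2)))
S=np.array([atz("top",p,.05) for p in((85,195.6),(116,182.6),(130,217),(99.4,230.6))])
print(S,"mean",S.mean(0))
for a,b in((0,1),(3,2),(3,0),(2,1)):
    v=S[b]-S[a];print(np.linalg.norm(v),np.degrees(np.arctan2(v[1],v[0])))
print("table",atz("top",(243,163),.036),"lac",atz("top",(243,153),.1),"bowl",atz("top",(270,267),.02))
d=np.load("top0.npy");print(d[201,91],d[228,99], d[190,110])
E
```

```text
ball (array([0.50248984, 0.29384308, 0.13490186]), np.float64(0.002814899976574022))
[[0.52486784 0.34175206 0.05      ]
 [0.552171   0.27842916 0.05      ]
 [0.47962608 0.24647985 0.05      ]
 [0.45180701 0.30839184 0.05      ]] mean [0.50211798 0.29376323 0.05      ]
0.06895834032490245 -66.67557050145075
0.06787484367730724 -65.80406561123583
0.08031680626051999 24.54186130118476
0.07926868329509981 23.769038559737382
table [0.59642323 0.0114072  0.036     ] lac [0.60349916 0.0108136  0.1       ] bowl [ 0.37395441 -0.04533171  0.02      ]
0.74807394 0.8431606 0.85654914
```

Ball centre is about (0.502, 0.294, 0.135) and box yaw is about +24°. The turntable lies towards −y, which is the tool's +y. I'll close the fingers, go round above everything, and arrive on the far (+y) side of the ball.

>>> {"method": "apply_moves", "body": {
  "increments": [
    {"hand": -1, "delta_pos": [0.35, -0.3, 0], "twist": 0},
    {"hand": -1, "delta_pos": [0.7, -0.6, 0], "twist": 0},
    {"hand": -1, "delta_pos": [1, -0.9, 0], "twist": 0},
    {"hand": -1, "delta_pos": [1, -0.9, 0], "twist": 0}
  ]
}}

```text
t: 0.6
tool_pos: [0.3426, -0.4652, 0.2563]
eef_rot: [0.978, 0.211, 0.001, -0.001]
ft_force: [-1.2, -0.2, 0.2]
grip_width: 0.0122
finger_force: 0.0
```

>>> {"method": "apply_moves", "body": {
  "increments": [
    {"hand": -1, "delta_pos": [0.35, -0.3, 0], "twist": 0},
    {"hand": -1, "delta_pos": [0.7, -0.6, 0], "twist": 0},
    {"hand": -1, "delta_pos": [1, -0.9, 0], "twist": 0},
    {"hand": -1, "delta_pos": [1, -0.9, 0], "twist": 0}
  ]
}}

```text
t: 1.1
tool_pos: [0.4076, -0.3185, 0.2563]
eef_rot: [0.978, 0.211, 0.0, -0.001]
ft_force: [-0.8, -0.8, 1.0]
grip_width: 0.0001
finger_force: 0.0
```

>>> {"method": "apply_moves", "body": {
  "increments": [
    {"hand": -1, "delta_pos": [0.35, -0.3, 0], "twist": 0},
    {"hand": -1, "delta_pos": [0.7, -0.6, 0], "twist": 0},
    {"hand": -1, "delta_pos": [1, -0.9, 0], "twist": 0},
    {"hand": -1, "delta_pos": [1, -0.9, 0], "twist": 0}
  ]
}}

```text
t: 1.6
tool_pos: [0.4731, -0.1716, 0.2562]
eef_rot: [0.978, 0.21, 0.0, -0.001]
ft_force: [0.2, -0.5, -0.1]
grip_width: 0.0003
finger_force: 0.0
```

>>> {"method": "apply_moves", "body": {
  "increments": [
    {"hand": -1, "delta_pos": [0.2, -0.45, 0], "twist": 0},
    {"hand": -1, "delta_pos": [0.45, -1, 0], "twist": 0},
    {"hand": -1, "delta_pos": [0.45, -1, 0], "twist": 0}
  ]
}}

```text
t: 1.98
tool_pos: [0.4723, -0.0404, 0.2563]
eef_rot: [0.978, 0.21, 0.0, -0.0]
ft_force: [0.7, 0.0, 0.5]
grip_width: 0.0002
finger_force: 0.0
```

>>> {"method": "apply_moves", "body": {
  "increments": [
    {"hand": -1, "delta_pos": [0.2, -0.45, 0], "twist": 0},
    {"hand": -1, "delta_pos": [0.45, -1, 0], "twist": 0},
    {"hand": -1, "delta_pos": [0.45, -1, 0], "twist": 0}
  ]
}}

```text
t: 2.35
tool_pos: [0.4732, 0.0912, 0.2563]
eef_rot: [0.978, 0.21, 0.0, -0.0]
ft_force: [0.1, -1.4, 0.3]
grip_width: -0.0001
finger_force: 0.0
```

>>> {"method": "apply_moves", "body": {
  "increments": [
    {"hand": -1, "delta_pos": [0.2, -0.45, 0], "twist": 0},
    {"hand": -1, "delta_pos": [0.45, -1, 0], "twist": 0},
    {"hand": -1, "delta_pos": [0.45, -1, 0], "twist": 0}
  ]
}}

```text
t: 2.72
tool_pos: [0.4738, 0.2228, 0.2561]
eef_rot: [0.978, 0.209, 0.0, -0.001]
ft_force: [0.2, -0.6, 0.0]
grip_width: -0.0001
finger_force: 0.0
```

>>> {"method": "apply_moves", "body": {
  "increments": [
    {"hand": -1, "delta_pos": [0.2, -0.45, 0], "twist": 0},
    {"hand": -1, "delta_pos": [0.45, -1, 0], "twist": 0},
    {"hand": -1, "delta_pos": [0.45, -1, 0], "twist": 0},
    {"hand": -1, "delta_pos": [0.45, -1, 0], "twist": 0},
    {"hand": -1, "delta_pos": [0.45, -1, 0], "twist": 0}
  ]
}}

```text
t: 3.35
tool_pos: [0.475, 0.3491, 0.2562]
eef_rot: [0.979, 0.206, -0.0, 0.001]
ft_force: [0.5, -1.2, 0.6]
grip_width: 0.0001
finger_force: 0.0
```

```bash
cat > off.py <<'E'
import numpy as np
from plant import status
from scipy.spatial.transform import Rotation as R
s=status.read_state();r=R.from_quat(s["eef_rot"]).as_matrix()
b=np.array([.502,.294,.135]);print(s["t"],s["tool_pos"],s["ft_force"],"\n",r.round(3),"ball-TCP in tool mm",(r.T@(b-s["tool_pos"])*1000).round(1))
E
python3 off.py
```

```text
3.35 [0.47503277 0.34907732 0.25618111] [ 0.49544296 -1.16006433  0.55593253] 
 [[ 0.915  0.403  0.   ]
 [ 0.403 -0.915 -0.002]
 [-0.     0.002 -1.   ]] ball-TCP in tool mm [  2.5  61.1 121.3]
```

>>> {"method": "apply_moves", "body": {
  "increments": [
    {"hand": -1, "delta_pos": [0.02, 0, 0.4], "twist": 0},
    {"hand": -1, "delta_pos": [0.02, 0, 0.8], "twist": 0},
    {"hand": -1, "delta_pos": [0.02, 0, 1], "twist": 0},
    {"hand": -1, "delta_pos": [0.02, 0, 1], "twist": 0},
    {"hand": -1, "delta_pos": [0.02, 0, 1], "twist": 0}
  ]
}}

```text
t: 3.98
tool_pos: [0.477, 0.3524, 0.1376]
eef_rot: [0.978, 0.207, 0.001, -0.0]
ft_force: [-0.1, 0.7, 0.6]
grip_width: -0.0002
finger_force: 0.0
```

```bash
python3 off.py; python3 - <<'E'
from plant import imaging
import cv2,numpy as np
f=lambda n,y,x,k:cv2.resize(imaging.read_camera(n)[0][y:y+100,x:x+100],None,fx=4,fy=4,interpolation=cv2.INTER_CUBIC)
cv2.imwrite("pics/c2.png",np.hstack([f("scene",60,290,4),f("top",150,50,4)]))
E
```

```text
3.975 [0.47698685 0.35244851 0.13759351] [-0.11713053  0.71349811  0.57295235] 
 [[ 0.914  0.405  0.001]
 [ 0.405 -0.914  0.001]
 [ 0.002 -0.    -1.   ]] ball-TCP in tool mm [-0.8 63.6  2.6]
```

View pics/c2.png

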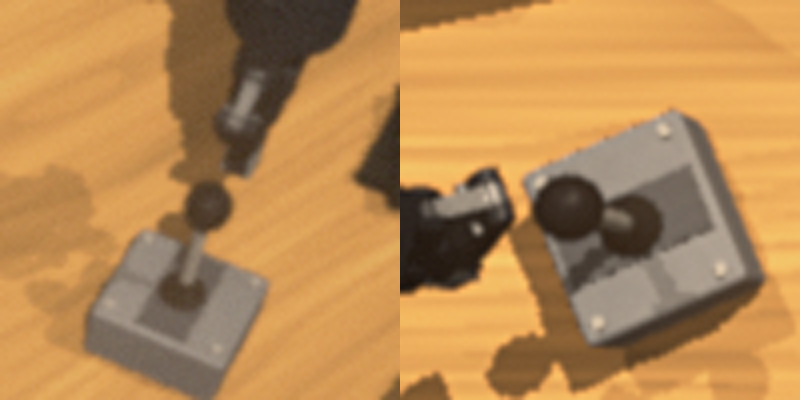

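The finger stands up-right of the ball in the scene crop and left of it in the top crop, lined up along the box's y. Now I'll push most of the way, then check.

>>> {"method": "apply_moves", "body": {
  "increments": [
    {"hand": -1, "delta_pos": [0, 0.12, 0], "twist": 0},
    {"hand": -1, "delta_pos": [0, 0.24, 0], "twist": 0},
    {"hand": -1, "delta_pos": [0, 0.36, 0], "twist": 0},
    {"hand": -1, "delta_pos": [0, 0.48, 0], "twist": 0},
    {"hand": -1, "delta_pos": [0, 0.52, 0], "twist": 0},
    {"hand": -1, "delta_pos": [0, 0.52, 0], "twist": 0}
  ]
}}

```text
t: 4.82
tool_pos: [0.5014, 0.2959, 0.1362]
eef_rot: [0.978, 0.208, -0.0, -0.0]
ft_force: [-0.3, 2.2, 0.5]
grip_width: -0.0004
finger_force: 0.9
```

```bash
python3 off.py; python3 - <<'E'
from plant import imaging
import cv2,numpy as np
f=lambda n,y,x,k:cv2.resize(imaging.read_camera(n)[0][y:y+100,x:x+100],None,fx=4,fy=4,interpolation=cv2.INTER_CUBIC)
cv2.imwrite("pics/c3.png",np.hstack([f("scene",60,290,4),f("top",150,50,4)]))
E
```

```text
4.825 [0.50137005 0.29593543 0.13624284] [-0.31681473  2.20581488  0.51038088] 
 [[ 0.914  0.406 -0.   ]
 [ 0.406 -0.914  0.   ]
 [-0.    -0.    -1.   ]] ball-TCP in tool mm [-0.2  2.   1.2]
```

View pics/c3.png

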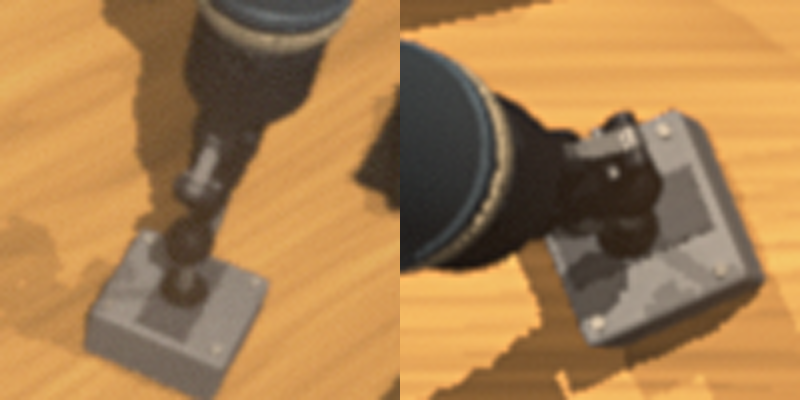

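The ball is now at crop (188,242), about scene pixel (336.9,120.4), leaning towards the turntable. I'll work out the tilt from that.

```bash
python3 - <<'E'
from h import *
c=imaging.get_calibration("scene");u=np.array([.406,-.914,0])
for a in(0,.25,.3,.35,.4,.45,.5):
    p=c["K"]@(c["R"]@(np.array([.502,.294,.05])+.085*(np.sin(a)*u+[0,0,np.cos(a)]))+c["t"]);print(a,p[:2]/p[2])
E
```

```text
0 [342.06465627 110.87136547]
0.25 [338.65876154 116.93150372]
0.3 [337.9407245  118.29046507]
0.35 [337.21546826 119.68919632]
0.4 [336.48525444 121.12338645]
0.45 [335.75237033 122.58857715]
0.5 [335.01911761 124.08018439]
```

The tilt is about 0.37. I'll add 4 mm and hold for over 2 s.

>>> {"method": "apply_moves", "body": {
  "increments": [
    {"hand": -1, "delta_pos": [0, 0.035, 0], "twist": 0},
    {"hand": -1, "delta_pos": [0, 0.035, 0], "twist": 0},
    {"hand": -1, "delta_pos": [0, 0.035, 0], "twist": 0},
    {"hand": -1, "delta_pos": [0, 0.035, 0], "twist": 0},
    {"hand": -1, "delta_pos": [0, 0.035, 0], "twist": 0},
    {"hand": -1, "delta_pos": [0, 0.035, 0], "twist": 0},
    {"hand": -1, "delta_pos": [0, 0.035, 0], "twist": 0},
    {"hand": -1, "delta_pos": [0, 0.035, 0], "twist": 0},
    {"hand": -1, "delta_pos": [0, 0.035, 0], "twist": 0},
    {"hand": -1, "delta_pos": [0, 0.035, 0], "twist": 0}
  ]
}}

```text
t: 6.18
tool_pos: [0.503, 0.2922, 0.1363]
eef_rot: [0.978, 0.208, -0.0, 0.0]
ft_force: [-1.9, 2.4, -2.2]
grip_width: -0.0
finger_force: 1.3
```

>>> {"method": "apply_moves", "body": {
  "increments": [
    {"hand": -1, "delta_pos": [0, 0, 0], "twist": 0},
    {"hand": -1, "delta_pos": [0, 0, 0], "twist": 0},
    {"hand": -1, "delta_pos": [0, 0, 0], "twist": 0},
    {"hand": -1, "delta_pos": [0, 0, 0], "twist": 0},
    {"hand": -1, "delta_pos": [0, 0, 0], "twist": 0},
    {"hand": -1, "delta_pos": [0, 0, 0], "twist": 0},
    {"hand": -1, "delta_pos": [0, 0, 0], "twist": 0},
    {"hand": -1, "delta_pos": [0, 0, 0], "twist": 0}
  ]
}}

```text
t: 7.18
tool_pos: [0.503, 0.2922, 0.1363]
eef_rot: [0.978, 0.208, -0.0, -0.0]
ft_force: [-1.9, 2.4, -2.0]
grip_width: -0.0002
finger_force: 1.3
```

```bash
python3 off.py; python3 - <<'E'
from plant import imaging
import cv2
cv2.imwrite("pics/c4.png",cv2.resize(imaging.read_camera("scene")[0][80:180,280:380],None,fx=6,fy=6,interpolation=cv2.INTER_CUBIC))
E
```

```text
7.175 [0.5030446  0.29223405 0.13631702] [-1.85449646  2.43024355 -1.98815679] 
 [[ 0.914  0.407 -0.   ]
 [ 0.407 -0.914  0.   ]
 [-0.    -0.    -1.   ]] ball-TCP in tool mm [-0.2 -2.   1.3]
```

View pics/c4.png

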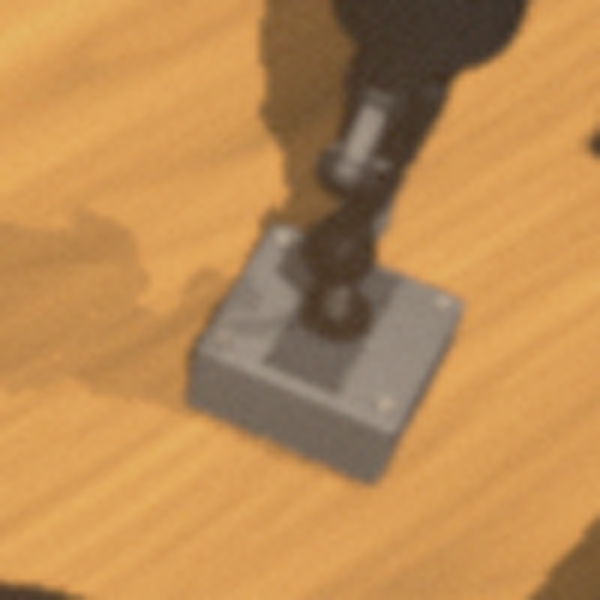

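The ball is at crop (335,248), about (335.7,121.2), which puts the tilt near 0.42. It has been held for over 2 s. Now I'll retract straight back and then up.

>>> {"method": "apply_moves", "body": {
  "increments": [
    {"hand": -1, "delta_pos": [0, -0.5, 0], "twist": 0},
    {"hand": -1, "delta_pos": [0, -0.8, 0], "twist": 0},
    {"hand": -1, "delta_pos": [0, -0.8, 0], "twist": 0},
    {"hand": -1, "delta_pos": [0, -0.8, -0.4], "twist": 0},
    {"hand": -1, "delta_pos": [0, -0.8, -0.8], "twist": 0},
    {"hand": -1, "delta_pos": [0, -0.8, -0.8], "twist": 0},
    {"hand": -1, "delta_pos": [0, -0.8, -0.8], "twist": 0},
    {"hand": -1, "delta_pos": [0, -0.8, -0.8], "twist": 0}
  ]
}}

```text
t: 8.22
tool_pos: [0.4639, 0.3789, 0.231]
eef_rot: [0.978, 0.208, -0.001, 0.001]
ft_force: [-0.6, 0.2, -0.6]
grip_width: -0.0002
finger_force: 0.0
```

```bash
python3 off.py; python3 - <<'E'
from plant import imaging
import cv2
cv2.imwrite("pics/c5.png",imaging.read_camera("scene")[0])
E
```

```text
8.225 [0.46392033 0.3789005  0.23103803] [-0.64537336  0.20566    -0.60051678] 
 [[ 0.914  0.406 -0.001]
 [ 0.406 -0.914 -0.002]
 [-0.002  0.001 -1.   ]] ball-TCP in tool mm [ 0.5 92.9 96.1]
```

View pics/c5.png

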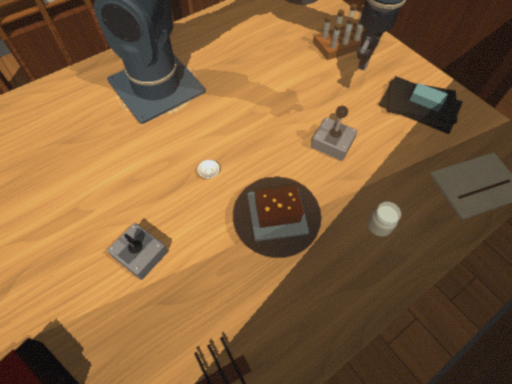

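The lever is upright again with the ball at (341,111), the lacquered box at (280,207) is unmoved, and the gripper is clear.

```bash
python3 -c "
from plant import bot;print(bot.hand_in())"
```

```text
the job is handed in; nothing more can be done
None
```

I tilted the ball-topped lever to about 0.42 rad towards the turntable and held it there over 2 s; it sprang back upright on release, the paddle lever and lacquered box were not touched, and the job is handed in.

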